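# Prop the airing box open on its stay

### The arm

A 6-joint arm with a two-finger parallel gripper is mounted at the origin on a cart in front of the work surface, level with it; the furniture and walls round the work are solid. World frame = base frame: x ahead of the robot, y to its left, z up, the work surface at z = 0. Lengths are in m, angles in rad, forces in N, time in s.
With the tool pointing down it reaches from about 0.35 to 0.975 m from the base axis. Payload 17.4 kg.
Tool frame: the origin (TCP) lies on the centre line of the jaws, within the pads' length; the fingertips stand 19 mm ahead of it and the grasp point (between the pads) is the TCP (r.tips_ahead is the distance from the TCP to the fingertips, in m); z points along the fingers, y is the direction in which the jaws open and shut (so a half turn about z gives the same grasp; the last joint's range is limited). The gripper opens to 85 mm and grips with 20 to 120 N. Pads are 22 mm wide; open, the fingers measure 114 mm over their backs; the gripper's body (76 mm by 85 mm) begins 54 mm behind the grasp point. The pads swing forward as they close: fully open they stand 13 mm farther back than shut.
Start: joints at [1.183, 0.116, 1.442, -0, 1.584, -0.038], TCP at [0.231, 0.634, 0.25] pointing down, gripper open.
Joint ranges: [-2.83, 2.83], [-0.83, 2.19], [0.07, 2.5], [-1.14, 4.28], [0.01, 3], [-2.97, 2.97]. Speed limits (rad/s): [1.89, 1.89, 2.22, 3.14, 3.14, 3.14].

### API

Orientations are given as a unit quaternion [x, y, z, w].
In Python, from station import r, read_camera, calibration, ticket gives the robot as it stands.
- The arm moves only by the tool carry_out, never from a script. Its argument "increments" is a list of rows, each an object with "xyz": the shift along the world's x, y, z in mm, a list of three; "dr": the turn, a rotation vector about the world's x, y, z in units of 5 degrees (1.0 is 5 degrees), a list of three; "jaw": the opening in per cent of the stroke, from 0 (shut) to 100 (fully open). A call has 1 to 8 rows; each row is the pose to reach, as a shift and turn from the pose measured when the call began; what a row does not reach only later rows make up. A row lasts 1/8 s, in which the tool goes at most 62.5 mm and 10.7 degrees, less where a joint would pass 70% of its speed; a pose out of reach is approached as far as the arm can. A call with a gripper value outside its range is refused whole. The fingers move at their own pace and stop on an object; "force" is the grip in N (left out, the last holds). Time passes only in rows, so rows that repeat a pose let the fingers close. It gives the time, the measured TCP pose, the force and the opening at its end, in the units of the state.
- r.get_obs(): the state, without advancing time (a new reading comes with each control period).
- read_camera(name): name is "scene" or "top"; returns the picture (400x640x3 uint8, blue, green, red); there is no depth.
- calibration(name): a dict with "fx", "fy", "cx", "cy" (pixels), "R" (3x3) and "t" (3): a world point X has camera coordinates R X + t. Camera axes: x right, y down, z forward; pixel columns grow to the right and rows downward; lengths in m; the calibration is good to about 2 mm. A picture is of the moment at which its call begins. calibration takes no time and is no camera call.
- ticket.job_done(): hands the job in, once; it reports no verdict.
The state is a dict: "clock": time; "q": joint angles; "joint_vel": joint speeds; "effort": joint torques, N m; "tcp_pos": TCP position; "orientation": TCP orientation; "ft_force": force on the tool from outside, world axes, zero at the start; "moment": the same for the moment, N m; "grip_width": finger opening in m.
Only numpy, scipy, OpenCV 4.12 (cv2) and the standard library are available. Lean on these libraries where they do the work, as an engineer would, in place of code of your own. Each camera call takes 0.05 s, during which the arm holds its last target.

### The job

Two airing boxes stand open with their lids leaning all the way back. On the box with the blue lid, flip up the stay (the rod inside the box with the red bent end) as far as it goes, then bring the blue lid forward so that it rests on the stay, propped half open to air the cast inside. Do not touch the box with the grey lid.

Things in the scene. Friction and masses are not known exactly. Their poses are not given: they have to be found in the camera images.
- blue_box: White open box, blue lid and front plate, fixed; 120 (x) x 160 (y) x 55 mm high, walls and floor 4. Origin: centre of underside; x from its front to the hinge side (away from robot at yaw 0), y left, z up. All points below in this frame, mm. Fixed yellow cast inside: x 2 to 55, y 2 to 70, top at z 33. Stay's bracket inside: x -8 to 8, y -71 to -49, top at z 52.
- blue_stay (a joint): Stay angle, rad: 0 folded flat towards +y, 1.57 upright, stop 1.69 (past upright, leaning to -y); starts at 0 to 0.3. Steel rod 7 thick, hinge line along x through (0, -60, 45). Its end, 78 mm from the hinge, is bent square to -x: a red bar 10 thick from x 5 to x -45, parallel to the hinge; pinch it across y at about x -27. Light friction hinge (0.02 N m): stays where it is left.
- blue_lid (a joint): Lid angle, rad: 0 shut, 1.57 upright, stop 1.83, leaning back; starts there. Hinge line along y through (60, 0, 55); lid 120 x 160 x 5. White tab in mid free edge, 12 wide (y), 14 thick, 120 to 165 mm from the hinge, its middle 3 above the lid's underside; grasp across y, 147 from the hinge. Damped, free hinge: falls slowly to the side it leans; rests on the raised stay at 0.90, else falls shut.
- grey_box: Second fixed box, the same in shape and size, with a grey lid leaning back, a grey front plate and a white cast inside. Origin and axes as for the blue-lidded box. Not to be touched.

How it is judged:
By the outcome, as a careful person would: the job done as asked, in the order asked, and still so for the second after the job is handed in, with the robot touching nothing.
It also fails if it takes over 45 s, if anything falls off the work surface, if the arm or the gripper's body presses on something with over 40 N, if the wrist force passes 120 N, or if a joint passes its speed limit or range.

## Working session

There is one attempt and no reset: what is moved stays moved. The work goes in short steps, Python scripts to look and compute and a tool call to move; the robot and the scene stay as the last step left them, time stands still between calls to the robot, and variables do not carry over. Pictures are saved under pics/ and viewed, and the job is handed in when it is done.

Besides the shell and the picture viewer there is one more tool, called after "Call:" in YAML: its name, and indented under it one key for each argument. carry_out: Moves the arm, as the interface text tells. Its arguments: {"type":"object","properties":{"increments":{"type":"array","items":{"type":"object","properties":{"xyz":{"type":"array","items":{"type":"number"}},"dr":{"type":"array","items":{"type":"number"}},"jaw":{"type":"number"}}}},"force":{"type":"number"}},"required":["increments"]}

```bash
mkdir -p pics; ls
python3 - <<'E'
from station import r, read_camera, calibration, ticket
import cv2
for n in("scene","top"):
    cv2.imwrite(f"pics/{n}0.png",read_camera(n)); c=calibration(n); print(n,c)
o=r.get_obs();print(o['clock'],o['tcp_pos'],o['orientation'],o['grip_width'],r.tips_ahead)
E
```

```text
pics
scene {'fx': 405.8492351213622, 'fy': 405.8492351213622, 'cx': 323.0756196705335, 'cy': 201.69699332254714, 'R': array([[ 0.64608965, -0.76316634,  0.01205444],
       [-0.44886816, -0.39268645, -0.80269218],
       [ 0.61732126,  0.51320025, -0.59627172]]), 't': array([-0.33298677,  0.27605764,  0.62256054])}
top {'fx': 366.04893620816216, 'fy': 366.04893620816216, 'cx': 322.7193767301334, 'cy': 195.18694969562708, 'R': array([[-0.0209176 , -0.99953798,  0.02205181],
       [-0.98935901,  0.01751803, -0.14443638],
       [ 0.14398335, -0.02483842, -0.98926834]]), 't': array([-0.00806634,  0.52901261,  0.91787422])}
0.1 [0.23130873 0.63395501 0.24961199] [ 1.74026387e-01  9.84740838e-01 -5.38831266e-04 -9.52213496e-05] 0.08582285161861797 0.019
```

View pics/scene0.png

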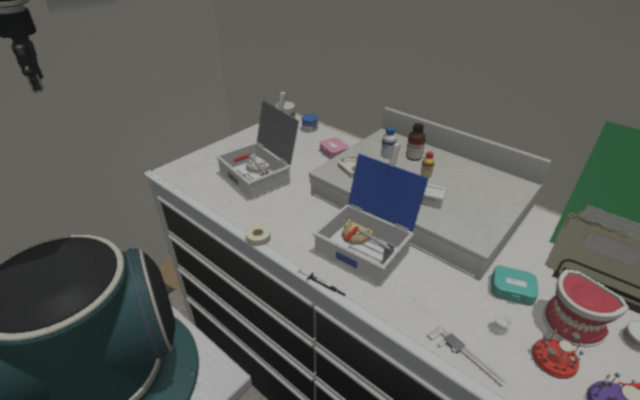

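View pics/top0.png

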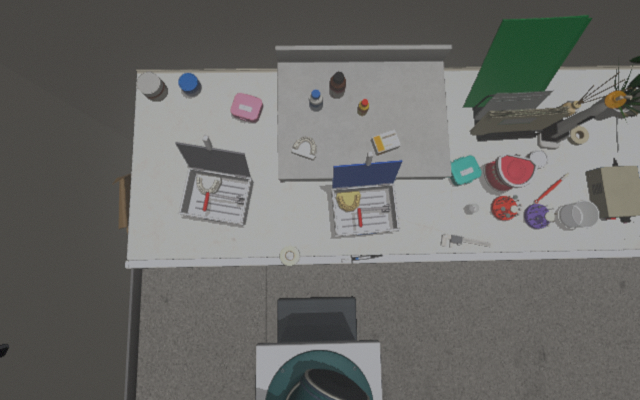

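Run:
```python
import cv2
a=cv2.imread("pics/top0.png")[140:250,310:430];cv2.imwrite("pics/t1.png",cv2.resize(a,None,fx=6,fy=5.4545,interpolation=cv2.INTER_CUBIC))
a=cv2.imread("pics/scene0.png")[150:285,300:440];cv2.imwrite("pics/s1.png",cv2.resize(a,None,fx=4,fy=4,interpolation=cv2.INTER_CUBIC))
```

```text
(no output)
```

View pics/t1.png

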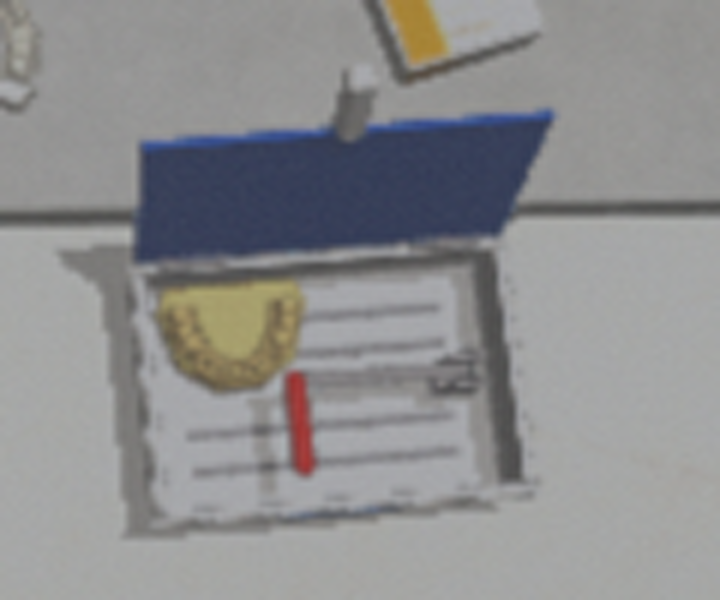

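View pics/s1.png

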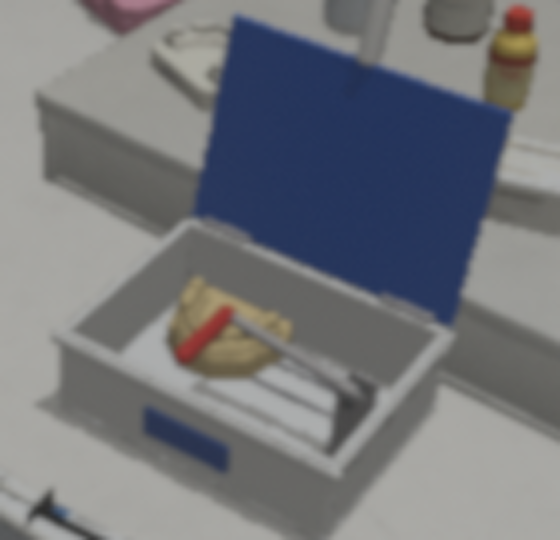

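```bash
cat > h.py <<'E'
import cv2,numpy as np
from station import calibration
C={n:calibration(n) for n in("scene","top")}
def P(n):
    c=C[n];K=np.array([[c['fx'],0,c['cx']],[0,c['fy'],c['cy']],[0,0,1]]);return K@np.c_[c['R'],c['t']]
def tri(s,t):
    X=cv2.triangulatePoints(P("scene"),P("top"),np.array(s,float).reshape(2,1),np.array(t,float).reshape(2,1));X=X[:3,0]/X[3,0]
    return X,np.linalg.norm(proj("scene",X)-s),np.linalg.norm(proj("top",X)-t)
def proj(n,X):
    p=P(n)@np.r_[X,1];return p[:2]/p[2]
def plane(n,uv,z):
    c=C[n];d=c['R'].T@np.array([(uv[0]-c['cx'])/c['fx'],(uv[1]-c['cy'])/c['fy'],1]);o=-c['R'].T@c['t'];return o+d*(z-o[2])/d[2]
def mask(img,kind):
    h=cv2.cvtColor(img,cv2.COLOR_BGR2HSV)
    if kind=="blue":return cv2.inRange(h,(108,110,40),(125,255,255))
    return cv2.inRange(h,(0,130,80),(8,255,255))|cv2.inRange(h,(172,130,80),(180,255,255))
def biggest(m,roi):
    k=np.zeros_like(m);x0,y0,x1,y1=roi;k[y0:y1,x0:x1]=m[y0:y1,x0:x1]
    cs,_=cv2.findContours(k,cv2.RETR_EXTERNAL,cv2.CHAIN_APPROX_NONE);return max(cs,key=cv2.contourArea)
E
python3 - <<'E'
from h import *
np.set_printoptions(precision=4,suppress=True)
R={"scene":(300,150,440,285),"top":(310,140,430,250)}
Q={}
for n in R:
    im=cv2.imread(f"pics/{n}0.png")
    c=biggest(mask(im,"blue"),R[n]);a=cv2.contourArea(c)
    for e in (2,3,4,5,6):
        q=cv2.approxPolyDP(cv2.convexHull(c),e,True)
        if len(q)==4:break
    print(n,"blue",a,q.reshape(-1,2).tolist())
    c=biggest(mask(im,"red"),R[n]);rr=cv2.minAreaRect(c);print("red",rr,c.reshape(-1,2).min(0),c.reshape(-1,2).max(0))
# hand-read points
T=lambda u,v:(310+u/6-.5,140+v/5.4545-.5); S=lambda u,v:(300+u/4-.5,150+v/4-.5)
pts={"redNear(front)":(S(186,352),T(305,468)),"redFar":(S(227,316),T(296,378)),
"hingeL":(S(198,218),T(137,260)),"hingeR":(S(452,320),T(498,238)),"lidTL":(S(237,16),T(143,147)),"lidTR":(S(510,115),T(551,114))}
for k,(s,t) in pts.items():print(k,*tri(np.array(s),np.array(t)))
print("front corners @55mm")
for n,p in (("scene",S(62,337)),("scene",S(340,468)),("top",T(150,528)),("top",T(525,490))):print(n,plane(n,p,.055))
print("bracket",plane("top",T(458,374),.052))
E
```

```text
scene blue 3486.0 [[359, 155], [426, 178], [412, 229], [349, 202]]
red ((350.7500305175781, 232.75003051757812), (3.5355336666107178, 16.970561981201172), 45.0) [344 227] [357 239]
top blue 23.5 [[364, 164], [334, 167]]
red ((359.5989990234375, 216.99009704589844), (16.219106674194336, 2.388089418411255), 84.2894058227539) [358 209] [361 225]
redNear(front) [ 0.4485 -0.113   0.0595] 0.9045457998777982 0.874450348132436
redFar [ 0.4898 -0.1099  0.0549] 0.16251053288090847 0.16103928468045892
hingeL [ 0.5487 -0.0448  0.0523] 0.7481353064700026 0.7971844892979142
hingeR [ 0.5557 -0.2006  0.0602] 1.1744400706084717 1.150931253805406
lidTL [ 0.5769 -0.042   0.1684] 0.7006310848611775 0.7995408338104802
lidTR [ 0.5879 -0.198   0.1682] 0.3395738069307453 0.3537894681104509
front corners @55mm
scene [ 0.4219 -0.0568  0.055 ]
scene [ 0.4372 -0.214   0.055 ]
top [ 0.4208 -0.0455  0.055 ]
top [ 0.4352 -0.205   0.055 ]
bracket [ 0.4904 -0.1796  0.052 ]
```

```bash
cat >> h.py <<'E'
O=np.array([.490,-.1262,0]);YAW=.075
def W(x,y,z,O=None,yaw=None):
    O=globals()['O'] if O is None else O; yaw=YAW if yaw is None else yaw
    c,s=np.cos(yaw),np.sin(yaw);return O+np.array([c*x-s*y,s*x+c*y,z])/1000
def overlay(pref,out,th=.15,phi=1.83):
    R={"scene":(300,150,440,285),"top":(310,140,430,250)}
    outs=[]
    for n,(x0,y0,x1,y1) in R.items():
        f=4;im=cv2.resize(cv2.imread(f"pics/{n}{pref}.png")[y0:y1,x0:x1],None,fx=f,fy=f,interpolation=cv2.INTER_CUBIC)
        ls=[[(-60,-80,55),(60,-80,55),(60,80,55),(-60,80,55),(-60,-80,55)]]
        L=lambda d,y,k=0:(60-d*np.cos(phi)+k*np.sin(phi),y,55+d*np.sin(phi)+k*np.cos(phi))
        ls.append([L(0,-80),L(120,-80),L(120,80),L(0,80)]);ls.append([L(120,0,3),L(165,0,3)])
        b=(-60+78*np.cos(th),45+78*np.sin(th));ls.append([(5,*b),(-45,*b)]);ls.append([(0,-60,45),(0,*b)])
        ls.append([(-8,-71,52),(8,-71,52),(8,-49,52),(-8,-49,52),(-8,-71,52)])
        for l in ls:
            p=np.array([(proj(n,W(*q))-(x0,y0)+.5)*f for q in l]).astype(np.int32)
            cv2.polylines(im,[p],False,(0,255,0),1)
        outs.append(im)
    h=max(o.shape[0] for o in outs)
    a=np.hstack([cv2.copyMakeBorder(o,0,h-o.shape[0],0,0,cv2.BORDER_CONSTANT) for o in outs])
    k=min(800/a.shape[1],600/a.shape[0]);cv2.imwrite(out,cv2.resize(a,None,fx=k,fy=k))
E
python3 -c "
from h import *
overlay('0','pics/ov0.png')"
```

```text
(no output)
```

View pics/ov0.png

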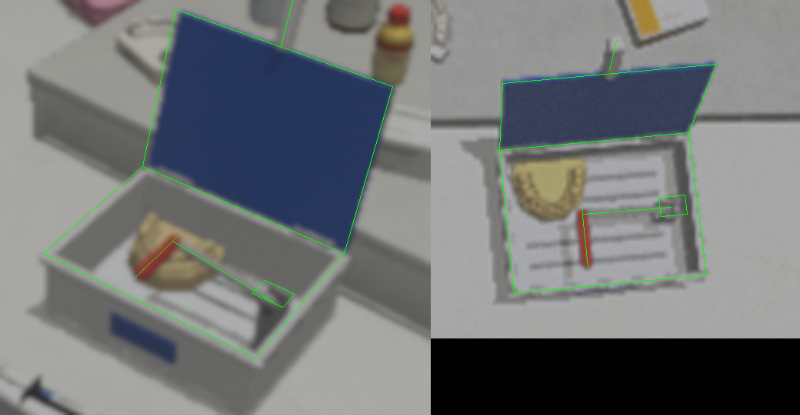

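Call:
carry_out:
  increments:
    - {"xyz": [10, -40, 30], "dr": [0, 0, 0.6], "jaw": 50}
    - {"xyz": [20, -90, 60], "dr": [0, 0, 1.2], "jaw": 50}
    - {"xyz": [35, -145, 60], "dr": [0, 0, 1.8], "jaw": 50}
    - {"xyz": [50, -200, 60], "dr": [0, 0, 2.4], "jaw": 50}
    - {"xyz": [65, -255, 60], "dr": [0, 0, 3.0], "jaw": 50}
    - {"xyz": [85, -310, 60], "dr": [0, 0, 3.6], "jaw": 50}
    - {"xyz": [105, -365, 60], "dr": [0, 0, 4.2], "jaw": 50}
    - {"xyz": [125, -415, 60], "dr": [0, 0, 4.87], "jaw": 50}

```text
clock: 1.1
tcp_pos: [0.3564, 0.2171, 0.3096]
orientation: [-0.039, 0.999, -0.0, 0.0]
ft_force: [-0.3, 0.3, 0.9]
grip_width: 0.0429
```

Call:
carry_out:
  increments:
    - {"xyz": [15, -50, 0], "dr": [0, 0, 0], "jaw": 50}
    - {"xyz": [35, -105, 0], "dr": [0, 0, 0], "jaw": 50}
    - {"xyz": [55, -160, 0], "dr": [0, 0, 0], "jaw": 50}
    - {"xyz": [70, -215, -10], "dr": [0, 0, 0], "jaw": 50}
    - {"xyz": [90, -270, -40], "dr": [0, 0, 0], "jaw": 50}
    - {"xyz": [105, -315, -80], "dr": [0, 0, 0], "jaw": 50}
    - {"xyz": [105, -328, -130], "dr": [0, 0, 0], "jaw": 50}
    - {"xyz": [105, -328, -150], "dr": [0, 0, 0], "jaw": 50}

```text
clock: 2.1
tcp_pos: [0.4602, -0.1114, 0.1565]
orientation: [-0.038, 0.999, 0.0, -0.002]
ft_force: [-0.2, -0.3, 0.7]
grip_width: 0.0427
```

Run:
```python
from station import r, read_camera
import cv2
from h import *
for n in("scene","top"): cv2.imwrite(f"pics/{n}1.png",read_camera(n))
overlay('1','pics/ov1.png')
o=r.get_obs();print(o['clock'],o['tcp_pos'],o['ft_force'],o['q'])
```

```text
2.2 [ 0.46068136 -0.110281    0.1580939 ] [-0.73607333  0.23356508  0.91787865] [-2.88490065e-01 -2.96053406e-01  1.97603386e+00 -5.84905523e-04
  1.46383246e+00 -1.93631769e+00]
```

View pics/ov1.png

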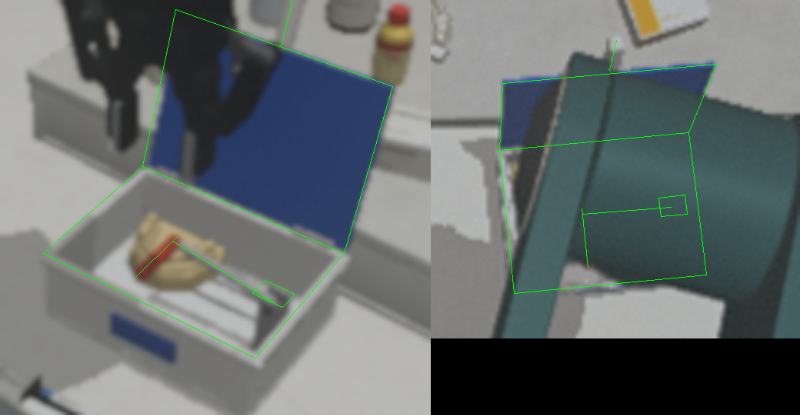

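Call:
carry_out:
  increments:
    - {"xyz": [1, -1, -40], "dr": [0, 0, 0], "jaw": 50}
    - {"xyz": [1, -1, -75], "dr": [0, 0, 0], "jaw": 50}
    - {"xyz": [1, -1, -100], "dr": [0, 0, 0], "jaw": 50}
    - {"xyz": [1, -1, -101], "dr": [0, 0, 0], "jaw": 25}
    - {"xyz": [1, -1, -101], "dr": [0, 0, 0], "jaw": 0}
    - {"xyz": [1, -1, -101], "dr": [0, 0, 0], "jaw": 0}
    - {"xyz": [1, -1, -101], "dr": [0, 0, 0], "jaw": 0}
    - {"xyz": [1, -1, -101], "dr": [0, 0, 0], "jaw": 0}
  force: 25

```text
clock: 3.2
tcp_pos: [0.4623, -0.1113, 0.0579]
orientation: [-0.039, 0.999, -0.0, -0.0]
ft_force: [4.7, -0.7, 1.8]
grip_width: 0.0089
```

Run:
```python
from station import r, read_camera
import cv2
im=read_camera("scene")[150:285,280:440];cv2.imwrite("pics/s2.png",cv2.resize(im,None,fx=4,fy=4,interpolation=cv2.INTER_CUBIC))
o=r.get_obs();print(o['clock'],o['tcp_pos'],o['ft_force'],o['grip_width'])
```

```text
3.25 [ 0.46225935 -0.11134131  0.05772848] [ 6.64833988 -0.00960116  0.87207435] 0.009417184544856926
```

View pics/s2.png

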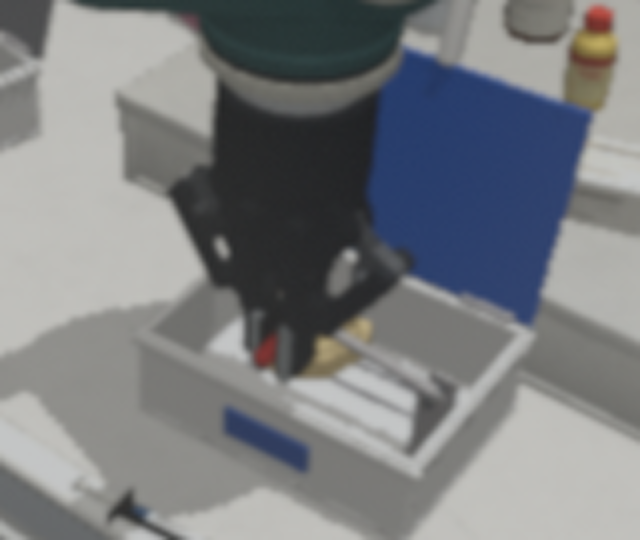

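Call:
carry_out:
  increments:
    - {"xyz": [0.1, -1.4, 6.9], "dr": [0, 0, 0], "jaw": 0}
    - {"xyz": [0.3, -3.7, 14.3], "dr": [0, 0, 0], "jaw": 0}
    - {"xyz": [0.5, -6.8, 21.5], "dr": [0, 0, 0], "jaw": 0}
    - {"xyz": [0.8, -10.5, 28.4], "dr": [0, 0, 0], "jaw": 0}
    - {"xyz": [1.1, -14.9, 34.8], "dr": [0, 0, 0], "jaw": 0}
    - {"xyz": [1.5, -19.9, 40.8], "dr": [0, 0, 0], "jaw": 0}
    - {"xyz": [1.9, -25.5, 46.2], "dr": [0, 0, 0], "jaw": 0}
    - {"xyz": [2.4, -31.6, 51.0], "dr": [0, 0, 0], "jaw": 0}

```text
clock: 4.25
tcp_pos: [0.4649, -0.1417, 0.1106]
orientation: [-0.039, 0.999, 0.001, 0.0]
ft_force: [-6.3, 17.4, 19.6]
grip_width: 0.0089
```

Run:
```python
from station import r, read_camera
import cv2
im=read_camera("scene")[150:285,280:440];cv2.imwrite("pics/s3.png",cv2.resize(im,None,fx=4,fy=4,interpolation=cv2.INTER_CUBIC))
o=r.get_obs();print(o['clock'],o['tcp_pos'],o['ft_force'],o['moment'],o['grip_width'])
```

```text
4.3 [ 0.46512966 -0.14272595  0.11112246] [-6.43313806 10.39862558 16.33833379] [ 1.6437247   0.9866728  -0.09517243] 0.008942276008078126
```

View pics/s3.png

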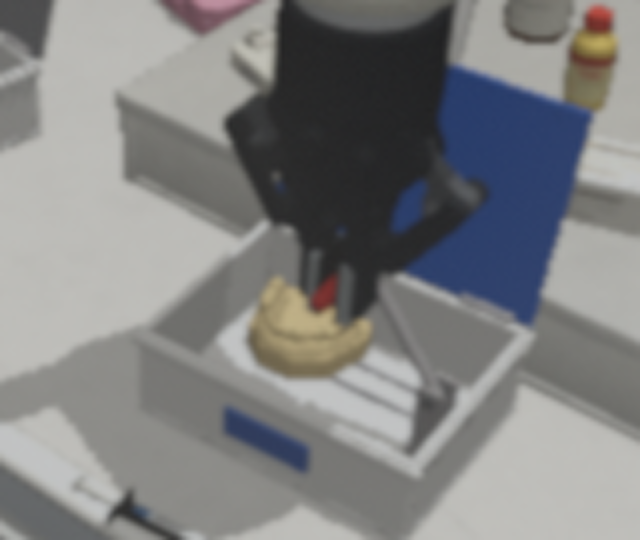

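Call:
carry_out:
  increments:
    - {"xyz": [0.6, -8.7, 6.1], "dr": [0, 0, 0], "jaw": 0}
    - {"xyz": [1.2, -16, 9.4], "dr": [0, 0, 0], "jaw": 0}
    - {"xyz": [1.8, -23.7, 11.9], "dr": [0, 0, 0], "jaw": 0}
    - {"xyz": [2.4, -31.6, 13.7], "dr": [0, 0, 0], "jaw": 0}
    - {"xyz": [3.0, -39.7, 14.7], "dr": [0, 0, 0], "jaw": 0}
    - {"xyz": [3.6, -47.8, 14.9], "dr": [0, 0, 0], "jaw": 0}
    - {"xyz": [3.6, -47.8, 14.9], "dr": [0, 0, 0], "jaw": 0}

```text
clock: 5.18
tcp_pos: [0.4686, -0.1911, 0.1258]
orientation: [-0.038, 0.999, 0.001, 0.0]
ft_force: [-0.2, 0.4, -0.8]
grip_width: 0.009
```

Call:
carry_out:
  increments:
    - {"xyz": [0.2, -3, -0.2], "dr": [0, 0, 0], "jaw": 0}
    - {"xyz": [0.4, -6, -0.5], "dr": [0, 0, 0], "jaw": 0}
    - {"xyz": [0.5, -7.5, -0.8], "dr": [0, 0, 0], "jaw": 0}
    - {"xyz": [0.6, -9, -1], "dr": [0, 0, 0], "jaw": 0}
    - {"xyz": [0.6, -9, -1], "dr": [0, 0, 0], "jaw": 0}

```text
clock: 5.8
tcp_pos: [0.4692, -0.1988, 0.1251]
orientation: [-0.039, 0.999, 0.002, 0.0]
ft_force: [-5.1, 16.6, 7.1]
grip_width: 0.0085
```

Run:
```python
from station import r, read_camera
import cv2
im=read_camera("scene")[150:285,280:440];cv2.imwrite("pics/s4.png",cv2.resize(im,None,fx=4,fy=4,interpolation=cv2.INTER_CUBIC))
o=r.get_obs();print(o['clock'],o['tcp_pos'],o['ft_force'],o['moment'],o['grip_width'])
```

```text
5.85 [ 0.46922546 -0.19877803  0.12505642] [-4.92085133 17.39475415  6.63062993] [ 2.62486829  0.74321478 -0.04645205] 0.008748859778096214
```

View pics/s4.png

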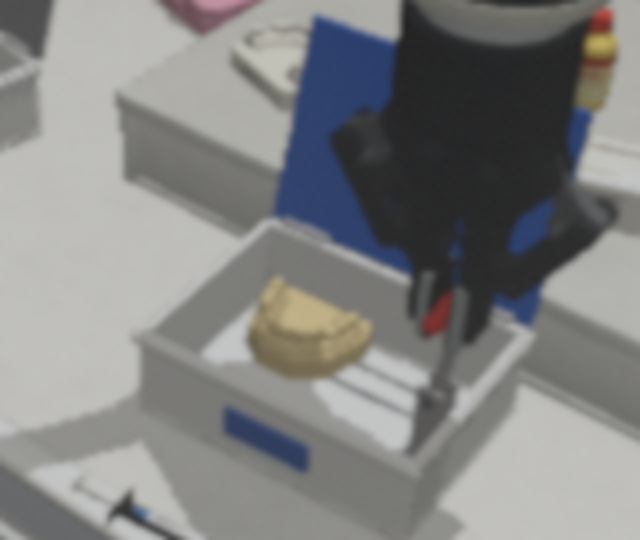

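Call:
carry_out:
  increments:
    - {"xyz": [0, 0.5, 0], "dr": [0, 0, 0], "jaw": 35}
    - {"xyz": [0, 0.5, 0], "dr": [0, 0, 0], "jaw": 45}
    - {"xyz": [0, 0.5, 0], "dr": [0, 0, 0], "jaw": 45}
    - {"xyz": [0, 0.5, 30], "dr": [0, 0, 0], "jaw": 45}
    - {"xyz": [0, 0.5, 75], "dr": [0, 0, 0], "jaw": 45}
    - {"xyz": [0, 1, 120], "dr": [0, 0, 0], "jaw": 45}
    - {"xyz": [0, 1, 150], "dr": [0, 0, 0], "jaw": 45}
    - {"xyz": [0, 1, 150], "dr": [0, 0, 0], "jaw": 45}

```text
clock: 6.85
tcp_pos: [0.4698, -0.1982, 0.2776]
orientation: [-0.039, 0.999, 0.001, 0.002]
ft_force: [0.4, 0.9, -0.1]
grip_width: 0.0381
```

Run:
```python
from station import r, read_camera
import cv2
from h import *
for n in("scene","top"): cv2.imwrite(f"pics/{n}5.png",read_camera(n))
overlay('5','pics/ov5.png',th=1.69)
o=r.get_obs();print(o['clock'],o['tcp_pos'],o['ft_force'],o['grip_width'])
```

```text
6.95 [ 0.46917751 -0.19786089  0.27454736] [ 0.25641422 -0.07050433 -1.51828942] 0.03872222232357803
```

View pics/ov5.png

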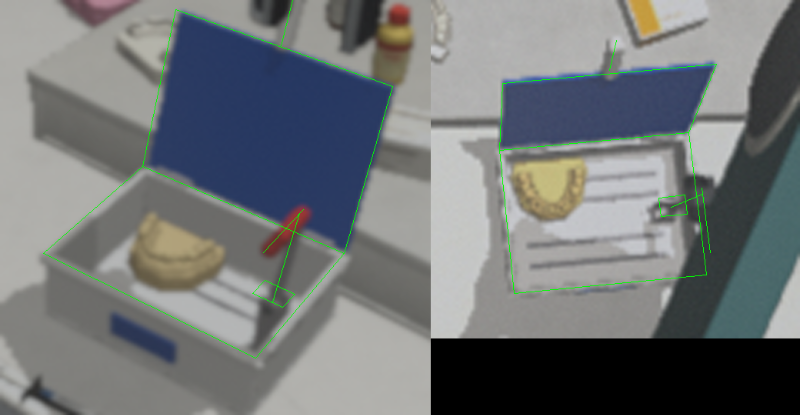

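Call:
carry_out:
  increments:
    - {"xyz": [35, 20, 10], "dr": [-0.05, 0.7, 0], "jaw": 50}
    - {"xyz": [70, 41, 10], "dr": [-0.1, 1.5, 0], "jaw": 50}
    - {"xyz": [105, 62, 5], "dr": [-0.16, 2.2, 0], "jaw": 50}
    - {"xyz": [139, 81, 0], "dr": [-0.22, 2.96, 0], "jaw": 50}
    - {"xyz": [139, 81, -6], "dr": [-0.22, 2.96, 0], "jaw": 50}
    - {"xyz": [139, 81, -8], "dr": [-0.22, 2.96, 0], "jaw": 50}

```text
clock: 7.7
tcp_pos: [0.6078, -0.1169, 0.2649]
orientation: [-0.038, 0.991, -0.002, -0.13]
ft_force: [-0.7, 0.8, -0.1]
grip_width: 0.0427
```

Run:
```python
from station import r, read_camera
import cv2
from h import *
for n in("scene",): cv2.imwrite(f"pics/{n}6.png",read_camera(n))
im=cv2.imread("pics/scene6.png")[60:260,280:440];cv2.imwrite("pics/s6.png",cv2.resize(im,None,fx=3,fy=3,interpolation=cv2.INTER_CUBIC))
o=r.get_obs();print(o['clock'],o['tcp_pos'],o['orientation'],o['ft_force'],o['grip_width'])
from scipy.spatial.transform import Rotation as R
print(R.from_quat(o['orientation']).as_matrix()[:,1:])
print(W(60+.256*149+2.9,0,55+.967*149-.8))
```

```text
7.75 [ 0.60751445 -0.11718979  0.26561243] [-0.03784789  0.99085392 -0.00234993 -0.12950104] [-0.92927657  0.13883966 -0.04914353] 0.04271203982579686
[[-0.07561209 -0.25645535]
 [ 0.99712403 -0.01445955]
 [ 0.00514582 -0.96644792]]
[ 0.59075995 -0.1186288   0.198283  ]
```

View pics/s6.png

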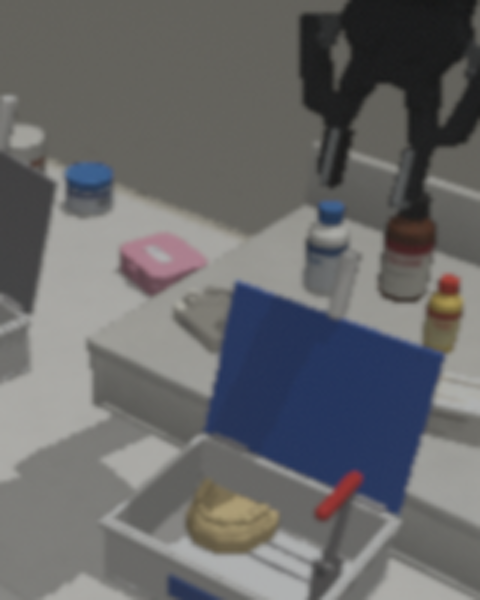

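Call:
carry_out:
  increments:
    - {"xyz": [-6, 0, -25], "dr": [0, 0, 0], "jaw": 50}
    - {"xyz": [-13, -0.5, -50], "dr": [0, 0, 0], "jaw": 50}
    - {"xyz": [-17, -0.5, -67], "dr": [0, 0, 0], "jaw": 50}
    - {"xyz": [-17, -0.5, -67], "dr": [0, 0, 0], "jaw": 30}
    - {"xyz": [-17, -0.5, -67], "dr": [0, 0, 0], "jaw": 0}
    - {"xyz": [-17, -0.5, -67], "dr": [0, 0, 0], "jaw": 0}
    - {"xyz": [-17, -0.5, -67], "dr": [0, 0, 0], "jaw": 0}
    - {"xyz": [-17, -0.5, -67], "dr": [0, 0, 0], "jaw": 0}
  force: 30

```text
clock: 8.75
tcp_pos: [0.5907, -0.119, 0.1997]
orientation: [-0.037, 0.991, -0.004, -0.129]
ft_force: [-1.9, -10.6, -1.0]
grip_width: 0.0116
```

Run:
```python
from station import r, read_camera
import cv2
cv2.imwrite("pics/scene7.png",read_camera("scene"))
im=cv2.imread("pics/scene7.png")[60:260,280:440];cv2.imwrite("pics/s7.png",cv2.resize(im,None,fx=3,fy=3,interpolation=cv2.INTER_CUBIC))
o=r.get_obs();print(o['clock'],o['tcp_pos'],o['ft_force'],o['grip_width'])
from h import *
d=o['tcp_pos']-O
import numpy as np
c,s=np.cos(YAW),np.sin(YAW)
b=np.array([c*d[0]+s*d[1],-s*d[0]+c*d[1],d[2]])*1000
h=b-[60,0,55];rr=np.hypot(h[0],h[2]);print(b,rr)
# arc: hinge->tcp rotated by -delta (towards robot)
for k in range(1,18):
    a=.055*k  # decrease of lid angle
    x=h[0]*np.cos(a)-h[2]*np.sin(a);z=h[0]*np.sin(a)+h[2]*np.cos(a)
    dx,dz=x-h[0],z-h[2];n=np.degrees(a)/5
    print(k,round(1.83-a,3),"xyz",np.round([c*dx,s*dx,dz],1),"dr",np.round([s*n,-c*n,0],2))
```

```text
8.8 [ 0.59077602 -0.11903817  0.1997689 ] [ -2.58895933 -10.87619666  -1.71215094] 0.011498979910266178
[101.02935126  -0.4094173  199.76890386] 150.4707386532015
1 1.775 xyz [-8.  -0.6  2. ] dr [ 0.05 -0.63  0.  ]
2 1.72 xyz [-16.1  -1.2   3.6] dr [ 0.09 -1.26  0.  ]
3 1.665 xyz [-24.3  -1.8   4.8] dr [ 0.14 -1.89  0.  ]
4 1.61 xyz [-32.5  -2.4   5.5] dr [ 0.19 -2.51  0.  ]
5 1.555 xyz [-40.7  -3.1   5.7] dr [ 0.24 -3.14  0.  ]
6 1.5 xyz [-49.   -3.7   5.5] dr [ 0.28 -3.77  0.  ]
7 1.445 xyz [-57.2  -4.3   4.8] dr [ 0.33 -4.4   0.  ]
8 1.39 xyz [-65.4  -4.9   3.7] dr [ 0.38 -5.03  0.  ]
9 1.335 xyz [-73.5  -5.5   2.1] dr [ 0.43 -5.66  0.  ]
10 1.28 xyz [-81.5  -6.1   0.1] dr [ 0.47 -6.28  0.  ]
11 1.225 xyz [-89.4  -6.7  -2.4] dr [ 0.52 -6.91  0.  ]
12 1.17 xyz [-97.1  -7.3  -5.2] dr [ 0.57 -7.54  0.  ]
13 1.115 xyz [-104.7   -7.9   -8.6] dr [ 0.61 -8.17  0.  ]
14 1.06 xyz [-112.    -8.4  -12.3] dr [ 0.66 -8.8   0.  ]
15 1.005 xyz [-119.2   -9.   -16.4] dr [ 0.71 -9.43  0.  ]
16 0.95 xyz [-126.1   -9.5  -20.9] dr [  0.76 -10.06   0.  ]
17 0.895 xyz [-132.8  -10.   -25.8] dr [  0.8  -10.68   0.  ]
```

View pics/s7.png

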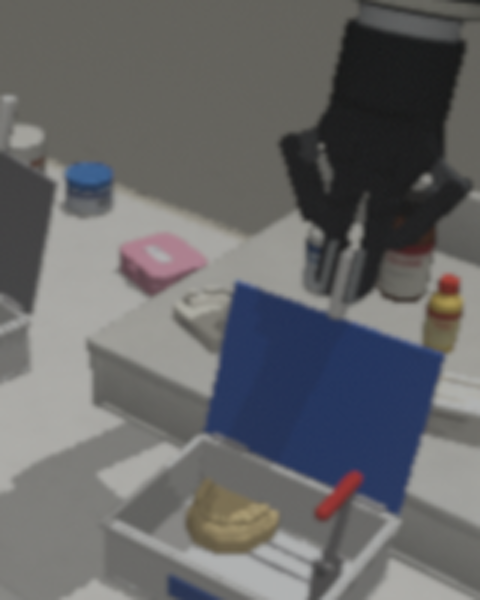

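Call:
carry_out:
  increments:
    - {"xyz": [-8, -1.6, 2], "dr": [0.05, -0.63, 0], "jaw": 0}
    - {"xyz": [-16.1, -2.2, 3.6], "dr": [0.09, -1.26, 0], "jaw": 0}
    - {"xyz": [-24.3, -2.8, 4.8], "dr": [0.14, -1.89, 0], "jaw": 0}
    - {"xyz": [-32.5, -3.4, 5.5], "dr": [0.19, -2.51, 0], "jaw": 0}
    - {"xyz": [-40.7, -4.1, 5.7], "dr": [0.24, -3.14, 0], "jaw": 0}
    - {"xyz": [-49, -4.7, 5.5], "dr": [0.28, -3.77, 0], "jaw": 0}
    - {"xyz": [-57.2, -5.3, 4.8], "dr": [0.33, -4.4, 0], "jaw": 0}
    - {"xyz": [-65.4, -5.9, 3.7], "dr": [0.38, -5.03, 0], "jaw": 0}

```text
clock: 9.8
tcp_pos: [0.5252, -0.1244, 0.2041]
orientation: [-0.038, 0.995, 0.005, 0.092]
ft_force: [0.1, 5.8, -4.7]
grip_width: 0.0114
```

```bash
cat > arc.py <<'E'
from station import r, read_camera
import sys
n=sys.argv[1]
from h import *
cv2.imwrite(f"pics/scene{n}.png",read_camera("scene"))
im=cv2.imread(f"pics/scene{n}.png")[60:260,280:440];cv2.imwrite(f"pics/s{n}.png",cv2.resize(im,None,fx=3,fy=3,interpolation=cv2.INTER_CUBIC))
o=r.get_obs();print(o['clock'],o['tcp_pos'],o['ft_force'],o['moment'],o['grip_width'])
d=o['tcp_pos']-O
c,s=np.cos(YAW),np.sin(YAW)
b=np.array([c*d[0]+s*d[1],-s*d[0]+c*d[1],d[2]])*1000
h=b-[60,0,55];print(b,np.hypot(h[0],h[2]))
from scipy.spatial.transform import Rotation as R
tz=-R.from_quat(o['orientation']).as_matrix()[:,2];tb=np.array([c*tz[0]+s*tz[1],-s*tz[0]+c*tz[1],tz[2]])
print("tool angle",np.arctan2(tb[2],-tb[0]),"tcp angle",np.arctan2(h[2],-h[0]),tb)
for k in range(1,12):
    a=.055*k
    x=h[0]*np.cos(a)-h[2]*np.sin(a);z=h[0]*np.sin(a)+h[2]*np.cos(a)
    dx,dz=x-h[0],z-h[2];m=np.degrees(a)/5
    print(k,"xyz",np.round([c*dx,s*dx,dz],1),"dr",np.round([s*m,-c*m,0],2))
E
python3 arc.py 8
```

```text
9.85 [ 0.52435649 -0.12440306  0.20401727] [ 2.74485128  4.8966092  -6.70613139] [ 0.74569163 -0.11184821  0.01586022] 0.011127101426357833
[ 34.39455294  -0.78243726 204.01727286] 151.20114593139297
tool angle 1.3846810910571699 tcp angle 1.4006293551705067 [-0.18504148 -0.00351955  0.98272441]
1 xyz [-8.1 -0.6 -1.6] dr [ 0.05 -0.63  0.  ]
2 xyz [-16.2  -1.2  -3.7] dr [ 0.09 -1.26  0.  ]
3 xyz [-24.1  -1.8  -6.2] dr [ 0.14 -1.89  0.  ]
4 xyz [-31.8  -2.4  -9.2] dr [ 0.19 -2.51  0.  ]
5 xyz [-39.4  -3.  -12.6] dr [ 0.24 -3.14  0.  ]
6 xyz [-46.8  -3.5 -16.3] dr [ 0.28 -3.77  0.  ]
7 xyz [-53.9  -4.1 -20.5] dr [ 0.33 -4.4   0.  ]
8 xyz [-60.9  -4.6 -25.1] dr [ 0.38 -5.03  0.  ]
9 xyz [-67.5  -5.1 -30.1] dr [ 0.43 -5.66  0.  ]
10 xyz [-73.9  -5.6 -35.4] dr [ 0.47 -6.28  0.  ]
11 xyz [-80.  -6. -41.] dr [ 0.52 -6.91  0.  ]
```

View pics/s8.png

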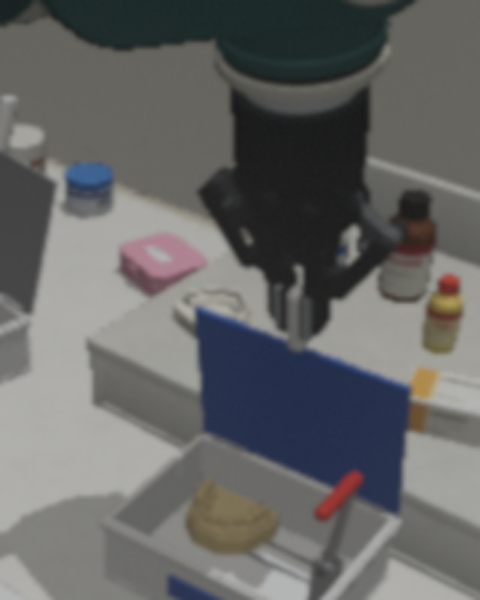

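Call:
carry_out:
  increments:
    - {"xyz": [-8.1, -0.6, -1.6], "dr": [0.05, -0.63, 0], "jaw": 0}
    - {"xyz": [-16.2, -1.2, -3.7], "dr": [0.09, -1.26, 0], "jaw": 0}
    - {"xyz": [-24.1, -1.8, -6.2], "dr": [0.14, -1.89, 0], "jaw": 0}
    - {"xyz": [-31.8, -2.4, -9.2], "dr": [0.19, -2.51, 0], "jaw": 0}
    - {"xyz": [-39.4, -3, -12.6], "dr": [0.24, -3.14, 0], "jaw": 0}
    - {"xyz": [-46.8, -3.5, -16.3], "dr": [0.28, -3.77, 0], "jaw": 0}
    - {"xyz": [-53.9, -4.1, -20.5], "dr": [0.33, -4.4, 0], "jaw": 0}
    - {"xyz": [-58, -4.4, -23], "dr": [0.35, -4.8, 0], "jaw": 0}

```text
clock: 10.85
tcp_pos: [0.466, -0.1285, 0.1813]
orientation: [-0.037, 0.953, 0.013, 0.299]
ft_force: [2.6, 5.7, -5.7]
grip_width: 0.0116
```

```bash
python3 arc.py 9 | head -8
```

```text
10.9 [ 0.46569258 -0.12853176  0.18108247] [-0.04709886  5.08124501 -1.12790439] [0.55065787 0.28929172 0.30674324] 0.011709055351446453
[-24.41380602  -0.50386164 181.08247412] 151.73160819650604
tool angle 0.9617364499501143 tcp angle 0.9808260435481746 [-0.57209397 -0.00305375  0.8201824 ]
1 xyz [-6.8 -0.5 -4.8] dr [ 0.05 -0.63  0.  ]
2 xyz [-13.3  -1.  -10. ] dr [ 0.09 -1.26  0.  ]
3 xyz [-19.5  -1.5 -15.6] dr [ 0.14 -1.89  0.  ]
4 xyz [-25.4  -1.9 -21.5] dr [ 0.19 -2.51  0.  ]
5 xyz [-31.   -2.3 -27.7] dr [ 0.24 -3.14  0.  ]
```

View pics/s9.png

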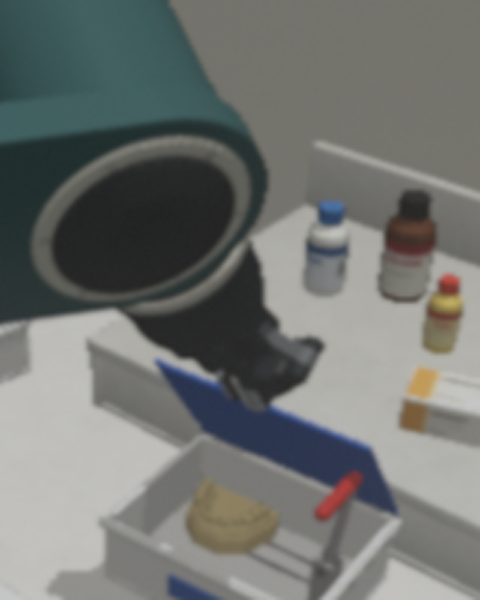

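Call:
carry_out:
  increments:
    - {"xyz": [-3.3, -0.5, -2.3], "dr": [0.02, -0.3, 0], "jaw": 0}
    - {"xyz": [-5, -0.8, -3.5], "dr": [0.03, -0.46, 0], "jaw": 0}
    - {"xyz": [-6.3, -1, -4.4], "dr": [0.05, -0.58, 0], "jaw": 0}
    - {"xyz": [-6.3, -1, -4.4], "dr": [0.05, -0.58, 0], "jaw": 0}

```text
clock: 11.4
tcp_pos: [0.4593, -0.1291, 0.1767]
orientation: [-0.037, 0.945, 0.014, 0.324]
ft_force: [6.6, 7.2, -8.9]
grip_width: 0.012
```

```bash
python3 arc.py 10 | head -4
```

```text
11.45 [ 0.45931046 -0.12905247  0.17674966] [ 5.90337798  6.5908175  -8.34445961] [0.49369682 0.2353987  0.356112  ] 0.011676362136735414
[-30.81700253  -0.54488824 176.74965765] 151.8904443599364
tool angle 0.9112183828036919 tcp angle 0.9299036310263434 [-0.61277642 -0.00476444  0.79024196]
1 xyz [-6.5 -0.5 -5.2] dr [ 0.05 -0.63  0.  ]
```

View pics/s10.png

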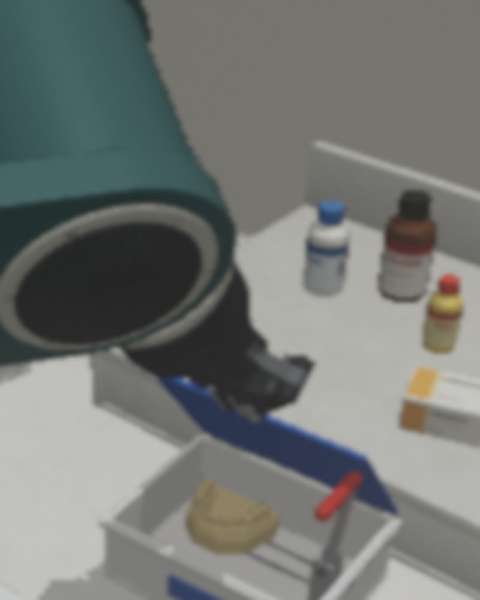

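Call:
carry_out:
  increments:
    - {"xyz": [0, 0, 0], "dr": [0, 0, 0], "jaw": 30}
    - {"xyz": [0, 0, 0], "dr": [0, 0, 0], "jaw": 45}
    - {"xyz": [0, 0, 0], "dr": [0, 0, 0], "jaw": 45}
    - {"xyz": [-6, -0.5, 8], "dr": [0, 0, 0], "jaw": 45}
    - {"xyz": [-18, -1.4, 24], "dr": [0, 0, 0], "jaw": 45}
    - {"xyz": [-31, -2.3, 40], "dr": [0, 0, 0], "jaw": 45}
    - {"xyz": [-37, -2.8, 60], "dr": [0, 0, 0], "jaw": 45}
    - {"xyz": [-40, -2.8, 90], "dr": [0, 0, 0], "jaw": 45}

```text
clock: 12.45
tcp_pos: [0.4185, -0.1319, 0.2676]
orientation: [-0.036, 0.945, 0.014, 0.323]
ft_force: [0.3, -0.3, 0.7]
grip_width: 0.0386
```

```bash
python3 arc.py 11 | head -3
python3 - <<'E'
from h import *
overlay('11','pics/x.png') if False else None
E
```

```text
12.5 [ 0.4189571  -0.13215565  0.27263416] [-0.53015244  0.3650285   5.92916383] [-0.04331224  0.18459986 -0.05068055] 0.03838455161354503
[-71.28943933  -0.61568875 272.63416334] 254.16834172194666
tool angle 0.9071194905624327 tcp angle 1.0279850544101228 [-0.61601619 -0.00195883  0.78773106]
```

View pics/s11.png

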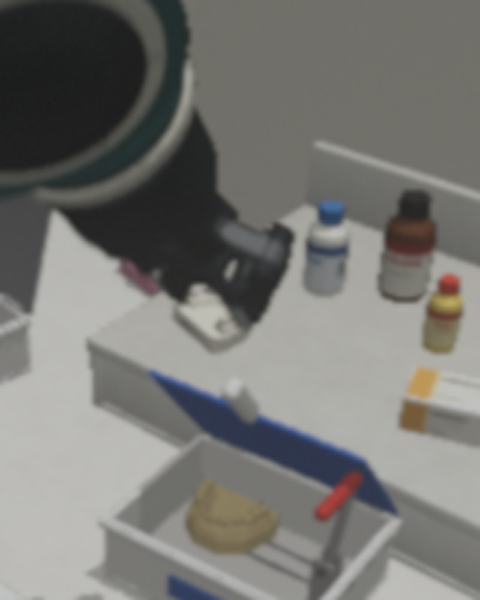

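Call:
carry_out:
  increments:
    - {"xyz": [0, 0, 20], "dr": [0, 0, 0], "jaw": 45}
    - {"xyz": [0, 0, 40], "dr": [0, 0, 0], "jaw": 45}
    - {"xyz": [0, 30, 60], "dr": [0, 0, 0], "jaw": 45}
    - {"xyz": [0, 80, 70], "dr": [0, 0, 0], "jaw": 45}
    - {"xyz": [0, 120, 80], "dr": [0, 0, 0], "jaw": 45}
    - {"xyz": [0, 120, 80], "dr": [0, 0, 0], "jaw": 45}
    - {"xyz": [0, 120, 80], "dr": [0, 0, 0], "jaw": 45}
    - {"xyz": [0, 120, 80], "dr": [0, 0, 0], "jaw": 45}

```text
clock: 13.5
tcp_pos: [0.4374, -0.0153, 0.3561]
orientation: [-0.036, 0.947, 0.013, 0.319]
ft_force: [-0.0, -0.1, 0.7]
grip_width: 0.0384
```

Run:
```python
from station import r, read_camera
from h import *
for n in("scene","top"): cv2.imwrite(f"pics/{n}12.png",read_camera(n))
overlay('12','pics/ov12.png',th=1.69,phi=.9)
o=r.get_obs();print(o['clock'],o['tcp_pos'],o['ft_force'],o['joint_vel'])
```

```text
13.6 [ 0.43743319 -0.01536921  0.35613156] [-0.99707784 -0.42096286 -0.06227469] [ 0.0059887  -0.00044308 -0.0013349  -0.00083645 -0.00212422  0.00333546]
```

View pics/ov12.png

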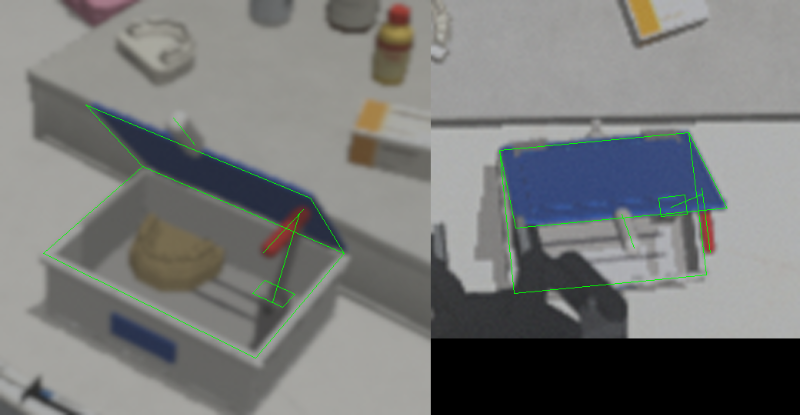

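View pics/scene12.png

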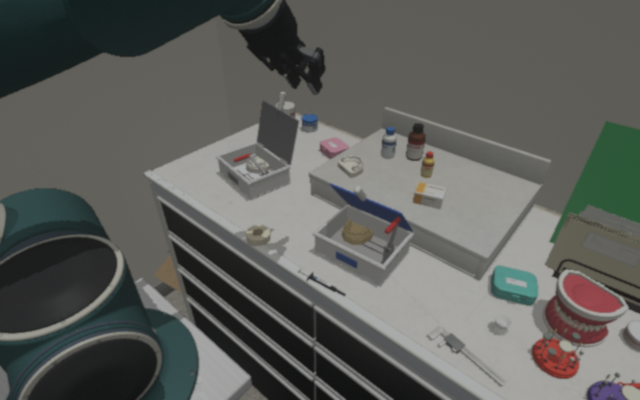

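The lid lies on the 0.90 rad outline in both views and rests on the red bar, near (392, 226) in the scene view. The stay is up at its stop, the grey box hasn't changed, and the arm is clear. I'm handing the job in.

Run:
```python
from station import r, ticket
print(ticket.job_done()); print(r.get_obs()['clock'])
```

```text
the job is handed in; nothing more can be done
None
the job is handed in; nothing more can be done
```

The blue lid is propped half open on its raised stay, and I handed the job in at about 13.6 s on the clock.

- **What I did:** I pinched the stay's red bar and swung it up until it pressed against its stop (about 17 N sideways on the tool). I then let go, gripped the lid's tab, brought the lid forward to about 0.91 rad and released it.
- **Last checks:** In both camera views the lid's edges match the outline drawn for 0.90 rad, and the stay reads close to 1.69 rad. The tool is about 0.15 m clear, with contact force near zero. The grey box looks unchanged.
- **What disagreed:** The bar showed 2 to 4 mm off the drawn stay in the scene view, which is about the accuracy of the calibration. While lifting, the bar ran about 2 mm outside the computed arc, with side forces up to about 27 N, well under the limits. I took no picture after handing in.

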